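# Feel the gap of a casting stand with a taper gauge

### The arm

A 6-joint arm with a two-finger parallel gripper is mounted at the origin on a cart in front of the work surface, level with it; the furniture and walls round the work are solid. World frame = base frame: x ahead of the robot, y to its left, z up, the work surface at z = 0. Lengths are in m, angles in degrees, forces in N, time in s.
With the tool pointing down it reaches from about 0.35 to 0.875 m from the base axis. Payload 4.2 kg.
Tool frame: the origin (TCP) lies on the centre line of the jaws, within the pads' length; the fingertips stand 19 mm ahead of it and the grasp point (between the pads) is the TCP; x points along the fingers, y is the direction in which the jaws open and shut, and the axes are right-handed (so a half turn about x gives the same grasp; the last joint's range is limited). The gripper opens to 87 mm and grips with 3 to 60 N. Pads are 19 mm wide; open, the fingers measure 117 mm over their backs; the gripper's body (75 mm by 190 mm) begins 51 mm behind the grasp point.
Start: joints at [85.921, 22.042, 0.453, 0, -68.411, -14.817], TCP at [0.202, 0.591, 0.242] pointing down, gripper open.
Joint ranges: [-179.83, 179.83], [-69.29, 118.12], [-61.27, 80.66], [-181.25, 117.63], [-171.15, -9.14], [-177.46, 177.46]. Speed limits (degrees/s): [159.86, 159.86, 180, 180, 180, 180].

### API

Orientations are given as a 3x3 rotation matrix whose columns are the frame's x, y, z axes.
In Python, from station import * gives the robot as it stands.
- The arm moves only by the shell command python3 -m creep 'ROWS'. ROWS is JSON, a list of rows, each a list of 5 numbers: the opening, from 0 (shut) to 1 (fully open), then the shift along the world's x, y, z in mm, then the turn about the world's z in rad. In form: [[jaw, x, y, z, turn], ...]. A call has exactly 8 rows; each row is the pose to reach, as a shift and turn from the pose measured when the call began; what a row does not reach only later rows make up. A row lasts 1/10 s, in which the tool goes at most 50 mm and 8.59 degrees, less where a joint would pass 70% of its speed; a pose out of reach is approached as far as the arm can. A call with a gripper value outside its range is refused whole. The fingers move at their own pace and stop on an object; the grip force is fixed at half the most. Time passes only in rows, so rows that repeat a pose let the fingers close, or fill a call up. It gives the time, the measured TCP pose, the force and the opening at its end, in the units of the state.
- sense(): the state, without advancing time (a new reading comes with each control period).
- capture(name): name is "scene" or "top"; returns a dict with "image" (400x640x3 uint8, blue, green, red), "z_map" (400x640 float32, m along the optical axis (not along the pixel's ray), 0 where there is no reading), "mtx" (3x3 intrinsics, pixels), "eye" and "attitude" of the camera in the world. Camera axes: x right, y up, looking along -z (the intrinsics and any distortion apply to the point x, -y, -z); pixel columns grow to the right and rows downward; lengths in m; the calibration is good to about 2 mm. A picture is of the moment at which its call begins.
- finish_job(): hands the job in, once; it reports no verdict.
Trained networks look in a picture, given as the dict that the camera call returned (one of the last four; its "shot" number tells which), for a name from the list of things; names that differ only in an ending like _2 or _b are one class to them, and where a whole thing is asked for, a point or a joint stands for the part that bears it (a point fixed in the world has none). Each returns a list of dicts, best first, with "confidence" (0 to 1); they miss things now and then, are a little off and sometimes report something else, mostly with a low value. They report only what shows in the picture. A call takes as long as a camera call.
- look_for(picture, thing): "box" ([left, top, right, bottom] in pixels, round what is visible of it).
- mark_of(picture, thing): "centre" ([column, row] in pixels: a listed point, or the origin of a listed thing).
The state is a dict: "time_s": time; "joints": joint angles; "joint_velocities": joint speeds; "effort": joint torques, N m; "tcp_pos": TCP position; "ee_rot": TCP orientation; "wrist_force": force on the tool from outside, world axes, zero at the start; "moment": the same for the moment, N m; "gripper_width": opening from 0.0 (shut) to 1.0 (fully open).
Only numpy, scipy, OpenCV 4.12 (cv2) and the standard library are available. Lean on these libraries where they do the work, as an engineer would, in place of code of your own. Each camera call takes 0.05 s, during which the arm holds its last target.

### The job

On the casting stand, press the bar of the front plate straight down until the plate is fully home. Then take the tapered gauge blade out of its holder and slide it, tip down, into the gap between the two upright plates until it drags snugly on both of them, gently, without jamming it in hard. Finish while still gripping the blade at that depth, and leave the two vials standing where they are.

Things in the scene. Friction and masses are not known exactly. Their poses are not given: they have to be found in the camera images.
- stand: Casting stand: grey base 155 x 125 x 12 mm fixed to the bench, on it a sled with two upright aluminium plates face to face, each 90 mm wide, 8 mm thick, tops 95 mm above the bench. x points across the gap from front (press bar, screw knob) to rear, y along the plates, z up. Origin on the bench, mid width, below the rear plate's inner face when joint float is 0.
- rear_plate: The rear plate, carried by the sled. Origin on the bench exactly below its inner face, mid width; axes as the stand. The plate lies on the +x side, 8 mm thick, top at z = 95 mm; its inner top edge has a lead-in bevel 3 mm deep and 6 mm high. The gap lies on the -x side and is free from the tops down to 24 mm above the bench.
- front_plate: The front plate, parallel to the rear one; its inner face lies in x = 0 of this frame, the plate on its -x side, same bevel, its top at z = 95 mm of this frame. It sits in a clamped carriage on the sled (joint gap) and moves up and down in it (joint seat). Axes as the stand.
- gap (a joint): Where the carriage of the front plate is clamped, m: the clear gap between the plates is 4.5 mm + this (0 to 3 mm, different each time; it slips only at 30 N). The blade drags where it is as thick as the gap, at the foot of the bevels, 6 mm below the plate tops; pushed down there with 5 to 6 N it is snug; 20 N would jam it.
- seat (a joint): How far the front plate is down, m: starts 0 to 4 mm, fully home on its stop at 10 mm. Stiff slide: needs about 6 N downward, stays where it is left.
- press_bar (a point): Centre of the top face of the steel press bar, fixed along the outer (-x) side of the front plate: bar 20 mm in x, 64 mm along y, its top 99 mm above the bench when home (4 mm above the plate tops). Axes as the stand.
- rear_edge (a point): Middle of the rear plate's inner face at the height of its top, 95 mm above the bench; moves with the sled. Axes as the stand. The gap lies on the -x side of it.
- holder: Gauge holder, fixed to the bench: grey foot 70 x 80 mm, two posts and an aluminium deck 50 x 70 x 10 mm whose top is 80 mm above the bench, with a slot 12 x 28 mm through its middle in which the blade hangs. Origin on the bench below the slot; slot long side along y.
- blade: Steel taper gauge, 80 to 160 g, upright, hanging by its handle in the holder (tip 10 mm above the bench). Origin: middle of the tip; z up, x across thickness, y across width. Blade 24 mm wide, 70 mm long, 2 mm thick at the tip, growing 1 mm per 10 mm (evenly on both faces) to 9 mm. Block handle from z = 70 to 110 mm, 16 mm (x) by 36 mm (y), its underside resting on the holder's deck.
- blade_grip (a point): Centre of the blade's handle, 90 mm above the tip, axes as the blade.
- vial_a: Small vial with a white cap, 23 mm across, 50 mm tall, standing on the bench between the holder and the stand. Origin at the centre of its underside.
- vial_b: Small vial with a black cap, same size, standing behind the other. Origin at the centre of its underside.
- float (a joint): Position of the sled on its loose cross slide, m, along the stand's x: both plates move together, gap unchanged, up to 6 mm either way (starts within 3 mm of 0). It has only 0.6 N of friction, so the plates centre themselves on a blade that enters a few mm off the middle; it stays where it is pushed.

How it is judged (in metres and radians):
On the way, in this order (a step that is already met when the one before it is completed fails the run):
1. the front plate is pressed fully home (value of joint seat above 0.009 m), for 0.2 s.
2. the blade is lifted clear of the holder (z of blade in the frame of holder above 0.085 m), for 0.1 s.
At the end, for the whole second after the job is handed in: Front plate home within 1 mm; blade upright within 7 deg between the plates, tip 20 mm or more below their tops, middle within 36 mm of mid width, pressing each plate with over 0.6 N, gripped with over 2 N, at rest (value of joint seat above 0.009 m and z of blade in the frame of rear_plate below 0.075 m and y of blade in the frame of rear_plate between -0.036 and 0.036 m and x of blade in the frame of rear_plate between -0.009 and 0.001 m and angle between blade's own z axis and vertical below 0.12 rad and contact force between blade and front_plate above 0.6 N and contact force between blade and rear_plate above 0.6 N and contact force between the fingers and blade above 2 N and linear speed of blade below 0.01 m/s); the arm keeps its last pose, push and grip.
It fails at once if the blade was jammed in: over 25 N on a plate (contact force between blade and front_plate above 25 N or contact force between blade and rear_plate above 25 N).
It fails at once if a vial was knocked over or shoved away (angle between any of vial_a, vial_b's own z axis and vertical above 0.4 rad or distance of any of vial_a, vial_b from where it was at the start of the episode above 0.03 m).
It also fails if it takes over 54 s, if anything falls off the work surface, if the arm or the gripper's body presses on something with over 40 N, if the wrist force passes 120 N, or if a joint passes its speed limit or range.

## Working session

There is one attempt and no reset: what is moved stays moved. The work goes in short steps, Python scripts to look and compute and a shell command to move; the robot and the scene stay as the last step left them, time stands still between calls to the robot, and variables do not carry over. Pictures are saved under pics/ and viewed, and the job is handed in when it is done.

```bash
mkdir -p pics; ls; cat > h.py <<'E'
from station import *
import numpy as np, cv2
def w(cap,px,z=None,r=3):
    u,v=px; K=np.array(cap['mtx']); R=np.array(cap['attitude']); e=np.array(cap['eye'])
    d=R@np.array([(u-K[0,2])/K[0,0],-(v-K[1,2])/K[1,1],-1.0])
    if z is None:
        p=cap['z_map'][int(v)-r:int(v)+r+1,int(u)-r:int(u)+r+1]; p=p[p>0]
        return e+d*np.median(p)
    return e+d*(z-e[2])/d[2]
def cloud(cap):
    K=np.array(cap['mtx']); R=np.array(cap['attitude']); e=np.array(cap['eye'])
    v,u=np.mgrid[0:400,0:640]; z=cap['z_map']
    c=np.stack([(u-K[0,2])/K[0,0]*z,-(v-K[1,2])/K[1,1]*z,-z],-1)
    return c@R.T+e
E
python3 - <<'E'
from h import *
np.set_printoptions(precision=4,suppress=True)
s=sense(); print({k:s[k] for k in('time_s','tcp_pos','ee_rot','wrist_force','gripper_width')})
for n in('scene','top'):
    c=capture(n); cv2.imwrite(f'pics/{n}0.png',c['image']); print(n,c['eye'],c['attitude'],c['mtx'])
    for t in('stand','rear_plate','front_plate','press_bar','rear_edge','holder','blade','blade_grip','vial_a','vial_b'):
        for m in mark_of(c,t)[:2]:
            u,v=m['centre']
            print(t,np.round(m['centre'],1),round(m['confidence'],2), w(c,(u,v)) if 3<u<636 and 3<v<396 else '')
E
```

```text
pics
{'time_s': 0.0, 'tcp_pos': array([0.2022, 0.5908, 0.2405]), 'ee_rot': array([[-0.0006, -0.3241, -0.946 ],
       [-0.0021, -0.946 ,  0.3241],
       [-1.    ,  0.0022, -0.0001]]), 'wrist_force': array([-0.1298,  0.3501, -0.3533]), 'gripper_width': 0.9983377457944806}
scene [ 0.0258 -0.2554  0.6099] [[ 0.6233  0.4862 -0.6125]
 [-0.782   0.3944 -0.4827]
 [ 0.0069  0.7798  0.626 ]] [[464.7292   0.     322.8515]
 [  0.     464.7292 202.4149]
 [  0.       0.       1.    ]]
stand [389.  289.8] 0.87 [ 0.4881 -0.0301  0.025 ]
stand [392.7 251.2] 0.7 [ 0.5036 -0.0193  0.0945]
rear_plate [278.4 210.6] 0.69 [0.5386 0.2632 0.0067]
press_bar [390.8 256.5] 0.62 [ 0.481  -0.0286  0.1065]
rear_edge [392.2 252.9] 0.78 [ 0.4894 -0.0258  0.1059]
rear_edge [390.6 290.6] 0.48 [ 0.4885 -0.0329  0.0247]
holder [278.1 208.3] 0.84 [0.5417 0.2668 0.0089]
blade [276.8 203.4] 0.8 [0.5441 0.2719 0.0176]
blade [390.3 254.7] 0.22 [ 0.4841 -0.0258  0.1061]
blade_grip [278.7 170.3] 0.59 [0.542  0.2585 0.1062]
vial_a [314.6 248.9] 0.66 [0.4913 0.1296 0.017 ]
vial_a [343.6 226. ] 0.48 [0.5829 0.1317 0.008 ]
vial_
[... 211 characters left out ...]
1   0.     319.6418]
 [  0.     463.4741 196.1796]
 [  0.       0.       1.    ]]
stand [407.2 224. ] 0.94 [ 0.5036 -0.0107  0.0926]
rear_plate [407.9 228.9] 0.58 [ 0.4941 -0.0111  0.0971]
front_plate [407.3 232.3] 0.65 [ 0.487  -0.0085  0.1058]
press_bar [419.  233.8] 0.74 [ 0.4848 -0.0295  0.1065]
rear_edge [416.6 226.7] 0.73 [ 0.4993 -0.0284  0.0905]
holder [263.8 204.3] 0.91 [0.5353 0.258  0.0802]
blade [265.7 202.6] 0.75 [0.5385 0.2544 0.081 ]
blade_grip [257.3 197.1] 0.7 [0.5424 0.2651 0.1191]
vial_a [328.5 184.2] 0.55 [0.5835 0.1364 0.0483]
vial_a [327.4 228.8] 0.51 [0.4951 0.1363 0.0492]
vial_b [328.5 184.2] 0.55 [0.5835 0.1364 0.0483]
vial_b [327.4 228.8] 0.51 [0.4951 0.1363 0.0492]
```

View pics/scene0.png

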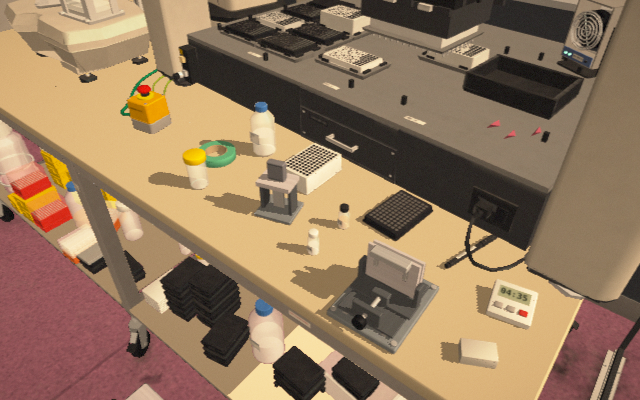

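View pics/top0.png

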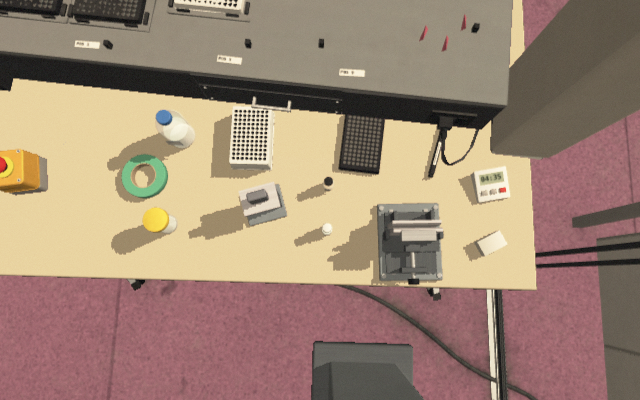

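```bash
python3 - <<'E'
import cv2
a=cv2.imread('pics/top0.png')
cv2.imwrite('pics/top0z.png',cv2.resize(a[150:270,350:480],None,fx=5,fy=5,interpolation=cv2.INTER_CUBIC))
cv2.imwrite('pics/top0h.png',cv2.resize(a[150:250,200:330],None,fx=5,fy=5,interpolation=cv2.INTER_CUBIC))
E
```

```text
(no output)
```

View zooms.

The scene view shows the holder with the blade at about (278,190), vials at (314,243) and (344,215), and the stand at (390,285). The top view shows the holder at (262,202), vials at (327,229) and (328,184), and the stand at (410,240). The arm is out of view.

View pics/top0z.png

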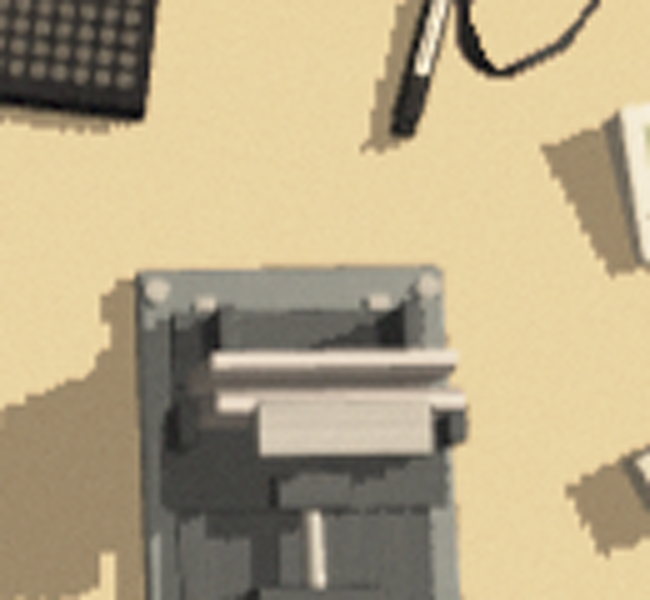

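View pics/top0h.png

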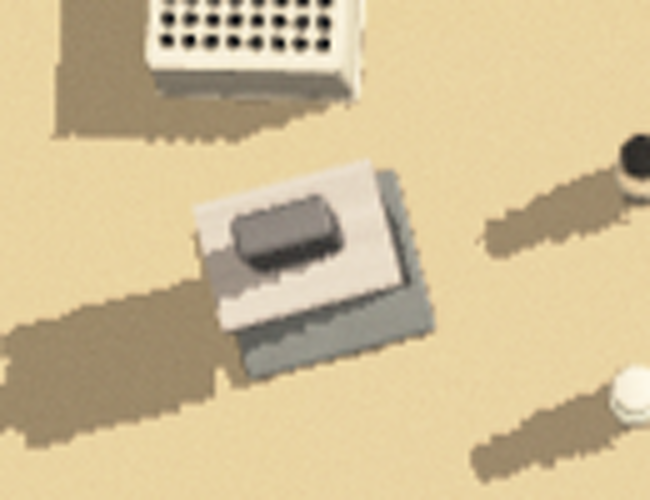

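```bash
python3 - <<'E'
from h import *
np.set_printoptions(precision=4,suppress=True)
C={n:capture(n) for n in('top','scene')}
for n,c in C.items():
    P=cloud(c); ok=c['z_map']>0
    def comp(name,xr,yr,zr):
        m=ok&(P[...,0]>xr[0])&(P[...,0]<xr[1])&(P[...,1]>yr[0])&(P[...,1]<yr[1])&(P[...,2]>zr[0])&(P[...,2]<zr[1])
        q=P[m]
        if len(q)<8: print(n,name,len(q));return
        r=cv2.minAreaRect((q[:,:2]*1000).astype(np.float32))
        print(n,name,len(q),'mean',q.mean(0),'zmed',np.median(q[:,2]),'rect',np.round(r[0],1),np.round(r[1],1),round(r[2],1))
    comp('handle',(.49,.6),(.2,.32),(.105,.14))
    comp('deck',(.49,.6),(.2,.32),(.072,.09))
    comp('bar',(.4,.6),(-.12,.08),(.1,.12))
    comp('ptops',(.4,.6),(-.12,.08),(.088,.099))
    comp('ptops all',(.4,.6),(-.12,.08),(.088,.12))
    comp('base',(.35,.65),(-.15,.12),(.007,.02))
E
```

```text
top handle 199 mean [0.5449 0.2675 0.118 ] zmed 0.11894589954958779 rect [545.8 267.9] [17.4 35.7] 16.0
top deck 756 mean [0.5438 0.2668 0.0797] zmed 0.07961689566956753 rect [546.  268.5] [50.9 70.4] 17.0
top bar 496 mean [ 0.4839 -0.0269  0.1054] zmed 0.10571901469907613 rect [483.9 -28. ] [23.9 89.1] 2.7
top ptops 269 mean [ 0.5037 -0.0274  0.0941] zmed 0.09428359359918992 rect [491.7 -28.1] [39.1 90.4] 1.9
top ptops all 789 mean [ 0.4909 -0.0273  0.1014] zmed 0.10347350150229273 rect [491.5 -28.3] [39.2 90.4] 2.5
top base 2811 mean [ 0.5067 -0.0069  0.0138] zmed 0.013214286186321145 rect [524.8 -10.4] [252.3 250.1] 89.8
scene handle 201 mean [0.5424 0.2656 0.1152] zmed 0.11677464053062903 rect [544.6 268.3] [17.9 36.7] 16.8
scene deck 558 mean [0.5387 0.262  0.0796] zmed 0.07965841091609094 rect [545.7 269.2] [53.8 71.8] 17.4
scene bar 566 mean [ 0.4806 -0.0299  0.1056] zmed 0.1062798907671279 rect [482.3 -27.7] [24.2 89. ] 2.7
scene ptops 369 mean [ 0.5    -0.0329  0.0947] zmed 0.0949084568444083 rect [491.6 -27.3] [41.8 90.6] 1.7
scene ptops all 967 mean [ 0.4879 -0.0312  0.1012] zmed 0.10276278709568931 rect [491.4 -27.3] [42.2 90.6] 1.7
scene base 2921 mean [ 0.4877 -0.0276  0.0141] zmed 0.01338223867177657 rect [523.9 -12.5] [255.2 252.1] 90.0
```

Top zoom: front plate and bar sit at crop (345,425), with the gap at about (335,385). Holder zoom: the handle is at (287,230), tilted about 16° with its right end higher. Next I need precise axes.

```bash
python3 - <<'E'
from h import *
np.set_printoptions(precision=4,suppress=True)
C={n:capture(n) for n in('top','scene')}
for n,c in C.items():
    P=cloud(c); ok=c['z_map']>0
    def comp(name,xr,yr,zr):
        m=ok&(P[...,0]>xr[0])&(P[...,0]<xr[1])&(P[...,1]>yr[0])&(P[...,1]<yr[1])&(P[...,2]>zr[0])&(P[...,2]<zr[1])
        q=P[m]; r=cv2.minAreaRect((q[:,:2]*1000).astype(np.float32))
        ev,V=np.linalg.eigh(np.cov(q[:,:2].T)); d=V[:,1]
        if d[1]<0:d=-d
        print(n,name,len(q),'mean',q.mean(0),'zmed',np.median(q[:,2]),'rect',np.round(r[0],1),np.round(r[1],1),'long axis',d,'x-yaw',np.degrees(np.arctan2(-d[0],d[1])))
    comp('handle',(.49,.6),(.2,.32),(.112,.14))
    comp('deck',(.49,.6),(.2,.32),(.075,.09))
    comp('bar',(.4,.6),(-.12,.08),(.1040,.12))
    comp('rear top',(.496,.6),(-.12,.08),(.0925,.099))
    comp('front+bar',(.4,.6),(-.12,.08),(.0995,.12))
    h=P[ok&(abs(P[...,0]-.5)<.2)&(abs(P[...,1]-.2)<.3)]; print('max z',h[:,2].max())
E
```

```text
top handle 181 mean [0.5454 0.2679 0.1187] zmed 0.118961263327374 rect [546.1 268.1] [17.  35.6] long axis [-0.2994  0.9541] x-yaw 17.42417263066478
top deck 743 mean [0.544  0.2671 0.0798] zmed 0.07963796661269151 rect [545.9 268.4] [50.5 70.3] long axis [-0.3259  0.9454] x-yaw 19.017635490779845
top bar 384 mean [ 0.4824 -0.0281  0.1064] zmed 0.10618795693862665 rect [482.7 -30. ] [22.  79.9] long axis [-0.0528  0.9986] x-yaw 3.0264755784391144
top rear top 176 mean [ 0.5065 -0.0285  0.0951] zmed 0.09485279407215363 rect [503.7 -27.7] [15.4 90.2] long axis [-0.0177  0.9998] x-yaw 1.0144003786181013
top front+bar 511 mean [ 0.4841 -0.0271  0.1053] zmed 0.10570451104517598 rect [484. -28.] [24.3 89.7] long axis [-0.044  0.999] x-yaw 2.5194281208136258
max z 0.12874615518104648
scene handle 142 mean [0.543  0.2665 0.1178] zmed 0.11877481218861921 rect [545.1 268.7] [18.2 36.3] long axis [-0.3236  0.9462] x-yaw 18.882228985545538
scene deck 511 mean [0.5394 0.2626 0.0802] zmed 0.07982613170870623 rect [546.3 268.9] [54.2 72. ] long axis [-0.5066  0.8622] x-yaw 30.435250282481732
scene bar 431 mean [ 0.4807 -0.0289  0.1067] zmed 0.10674952623830458 rect [481.8 -30.3] [21.2 79.7] long axis [-0.0501  0.9987] x-yaw 2.8694811861580782
scene rear top 224 mean [ 0.5073 -0.0283  0.0949] zmed 0.09496062178218284 rect [507.9 -26.8] [91.3 16. ] long axis [-0.0296  0.9996] x-yaw 1.6959813611863916
scene front+bar 580 mean [ 0.4805 -0.0298  0.1054] zmed 0.10625841283425463 rect [482.6 -27.5] [25.5 89.7] long axis [-0.0625  0.998 ] x-yaw 3.584170013261738
max z 0.126728496212743
```

```bash
python3 -m creep '[[0,40,-50,0,0.05],[0,60,-100,0,0.1],[0,80,-150,0,0.15],[0,100,-200,0,0.2],[0,120,-250,-10,0.25],[0,145,-300,-20,0.3],[0,165,-350,-30,0.37],[0,190,-400,-40,0.37]]'
```

```text
time_s: 2.1
tcp_pos: [0.3728, 0.2321, 0.2101]
ee_rot: [[0.001, 0.042, -0.999], [0.001, -0.999, -0.042], [-1.0, -0.001, -0.001]]
wrist_force: [0.5, -0.6, 0.1]
gripper_width: 0.361
```

```bash
python3 -m creep '[[0,20,-45,-10,0],[0,40,-90,-20,0],[0,60,-135,-30,0],[0,80,-180,-40,0],[0,95,-220,-50,0],[0,109,-261,-55,0],[0,109,-261,-60,0],[0,109,-261,-60,0]]'
```

```text
time_s: 2.9
tcp_pos: [0.4813, -0.0301, 0.1494]
ee_rot: [[-0.001, 0.039, -0.999], [0.001, -0.999, -0.039], [-1.0, -0.001, 0.001]]
wrist_force: [0.5, 0.1, -0.1]
gripper_width: 0.005
```

```bash
python3 - <<'E'
from h import *
for n in('scene','top'):
    c=capture(n); a=c['image']
    s=a[200:350,310:470] if n=='scene' else a[150:290,340:500]
    cv2.imwrite(f'pics/p1{n}.png',cv2.resize(s,None,fx=4,fy=4,interpolation=cv2.INTER_CUBIC))
s=sense();print(s['tcp_pos'],s['wrist_force'],s['gripper_width'])
E
```

```text
[ 0.48168587 -0.02849125  0.15030974] [ 0.246615   -0.42978584 -0.57848787] 0.0034089559872867038
```

View pics/p1scene.png

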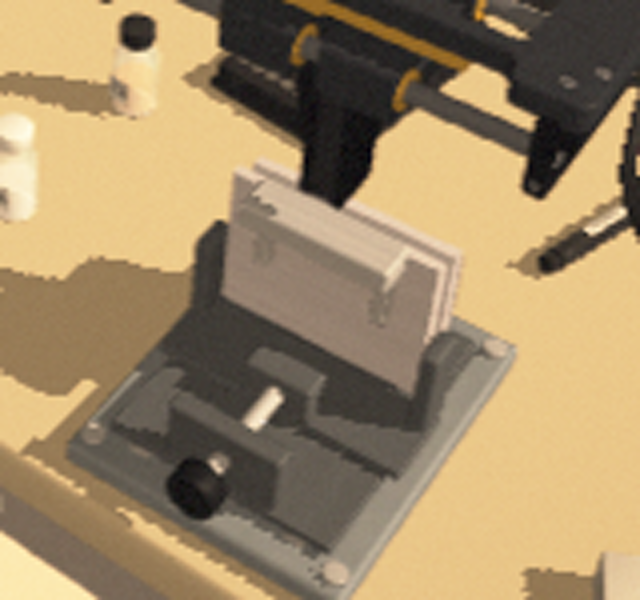

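View pics/p1top.png

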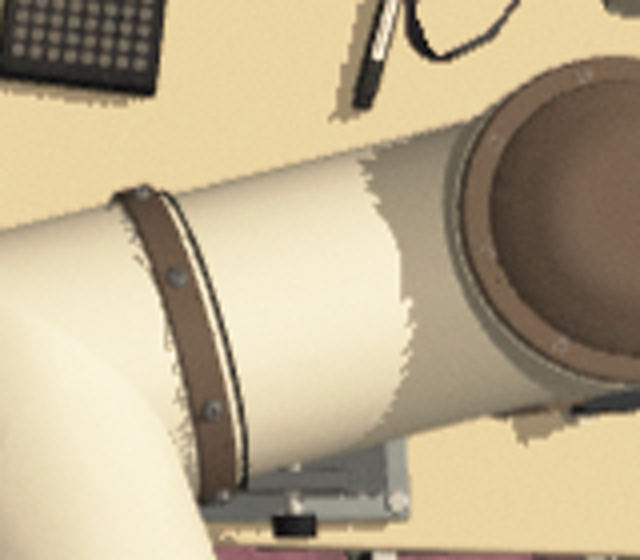

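The scene crop shows the closed fingertips at about (340,200), hovering over the bar and clear of the rear plate. Top view: the arm blocks the stand. Next I go down.

```bash
python3 -m creep '[[0,0,0,-12,0],[0,0,0,-22,0],[0,0,0,-24,0],[0,0,0,-26,0],[0,0,0,-28,0],[0,0,0,-29,0],[0,0,0,-30,0],[0,0,0,-30,0]]'; python3 -c "
from station import *
print(sense()['tcp_pos'],sense()['wrist_force'])"
```

```text
time_s: 3.8
tcp_pos: [0.4822, -0.0283, 0.1206]
ee_rot: [[0.003, 0.043, -0.999], [0.001, -0.999, -0.043], [-1.0, -0.001, -0.003]]
wrist_force: [0.9, 2.5, 4.0]
gripper_width: 0.006
[ 0.48224355 -0.02834852  0.12063207] [0.85844838 2.49445926 3.98265803]
```

```bash
python3 -m creep '[[0,0,0,-1,0],[0,0,0,-2,0],[0,0,0,-2.5,0],[0,0,0,-3,0],[0,0,0,-3.5,0],[0,0,0,-3.5,0],[0,0,0,-3.5,0],[0,0,0,-3.5,0]]'; python3 -c "
from station import *
print(sense()['tcp_pos'],sense()['wrist_force'])"
```

```text
time_s: 4.6
tcp_pos: [0.4834, -0.0283, 0.1183]
ee_rot: [[0.005, 0.044, -0.999], [0.001, -0.999, -0.044], [-1.0, -0.001, -0.005]]
wrist_force: [-1.3, 2.6, 9.3]
gripper_width: 0.004
[ 0.48344685 -0.02829222  0.11830198] [-1.32859458  2.58250384  9.33299453]
```

```bash
python3 -m creep '[[0,0,0,-1,0],[0,0,0,-2,0],[0,0,0,-2,0],[0,0,0,-2,0],[0,0,0,-2,0],[0,0,0,-2,0],[0,0,0,-2,0],[0,0,0,-2,0]]'
```

```text
time_s: 5.4
tcp_pos: [0.4856, -0.0282, 0.1183]
ee_rot: [[0.01, 0.045, -0.999], [0.001, -0.999, -0.045], [-1.0, -0.001, -0.011]]
wrist_force: [-0.4, 3.1, 12.5]
gripper_width: 0.006
```

```bash
python3 -m creep '[[0,-1,0,20,0],[0,-1,0,60,0],[0.3,0,30,90,-0.1],[0.6,10,80,90,-0.25],[0.6,20,130,90,-0.4],[0.6,30,180,90,-0.55],[0.6,40,230,90,-0.7],[0.6,52,280,90,-0.85]]'
python3 - <<'E'
from h import *
np.set_printoptions(precision=4,suppress=True)
C={n:capture(n) for n in('top','scene')}
for n,c in C.items():
    cv2.imwrite(f'pics/p2{n}.png',c['image'])
    P=cloud(c); ok=c['z_map']>0
    def comp(name,xr,yr,zr):
        m=ok&(P[...,0]>xr[0])&(P[...,0]<xr[1])&(P[...,1]>yr[0])&(P[...,1]<yr[1])&(P[...,2]>zr[0])&(P[...,2]<zr[1])
        q=P[m]
        if len(q)<9: print(n,name,len(q)); return
        r=cv2.minAreaRect((q[:,:2]*1000).astype(np.float32))
        print(n,name,len(q),'mean',q.mean(0),'zmed',np.median(q[:,2]),'rect',np.round(r[0],1),np.round(r[1],1),r[2])
    comp('bar',(.4,.494),(-.12,.06),(.0971,.12))
    comp('all',(.4,.6),(-.12,.08),(.09,.12))
E
```

```text
time_s: 6.2
tcp_pos: [0.5333, 0.2381, 0.2069]
ee_rot: [[0.005, -0.706, -0.708], [-0.009, -0.708, 0.706], [-1.0, 0.003, -0.01]]
wrist_force: [1.0, -0.1, -0.3]
gripper_width: 0.466
top bar 292 mean [ 0.4856 -0.0267  0.099 ] zmed 0.09896357934922623 rect [485.6 -23.1] [16.7 71.5] 0.8688278198242188
top all 718 mean [ 0.496  -0.0269  0.0965] zmed 0.09697082054474848 rect [495.8 -27.4] [38.8 89.8] 1.6069915294647217
scene bar 363 mean [ 0.4846 -0.0275  0.0991] zmed 0.0991697353004517 rect [484.7 -24. ] [19.2 70.1] 1.054078459739685
scene all 962 mean [ 0.4944 -0.0293  0.096 ] zmed 0.0960070114526812 rect [496.7 -26.5] [42.6 90.8] 2.3311123847961426
```

View pics/p2scene.png

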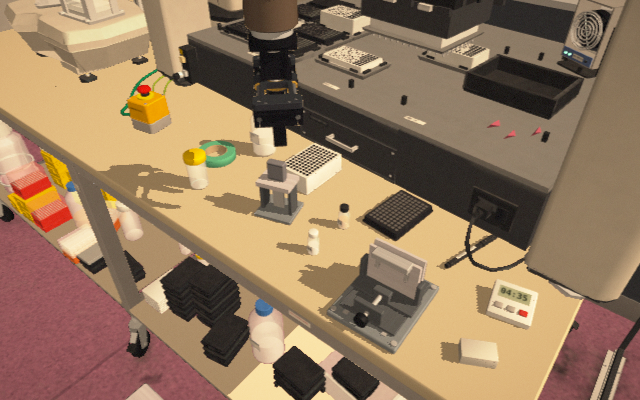

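View pics/p2top.png

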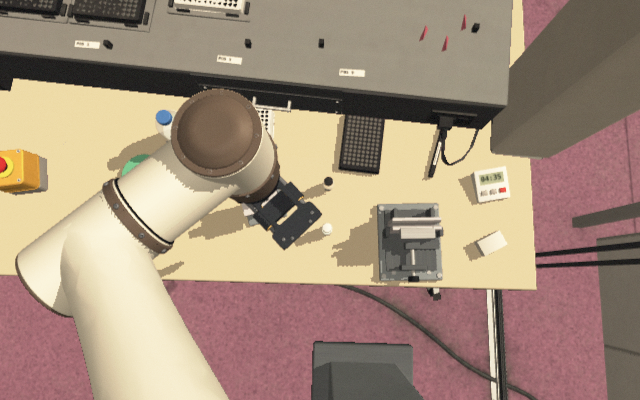

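The bar top now measures 0.099 m, so the plate is home. The sled moved about 4 mm in +x. The holder at (278,190) in the scene view is clear, and both vials stand unchanged.

```bash
python3 -m creep '[[0.6,5,12,0,-0.12],[0.6,9,22,0,-0.24],[0.6,12,30,0,-0.36],[0.6,12,30,-10,-0.49],[0.6,12,30,-30,-0.49],[0.6,12,30,-50,-0.49],[0.6,12,30,-50,-0.49],[0.6,12,30,-50,-0.49]]'
python3 - <<'E'
from h import *
for n in('scene',):
    c=capture(n); a=c['image']
    s=a[100:250,200:360]
    cv2.imwrite(f'pics/p3{n}.png',cv2.resize(s,None,fx=4,fy=4,interpolation=cv2.INTER_CUBIC))
s=sense();print(s['tcp_pos'],s['ee_rot'],s['wrist_force'],s['gripper_width'])
E
```

```text
time_s: 7.1
tcp_pos: [0.5464, 0.2703, 0.1553]
ee_rot: [[-0.0, -0.954, -0.301], [-0.013, -0.301, 0.954], [-1.0, 0.004, -0.012]]
wrist_force: [0.5, -0.1, -0.1]
gripper_width: 0.597
[0.54692017 0.27086417 0.15632316] [[ 0.00172557 -0.95369336 -0.30077565]
 [-0.01133962 -0.30077542  0.95362758]
 [-0.99993422  0.00176513 -0.01133353]] [-0.15421591  0.53451065  0.1737643 ] 0.6023605647717372
```

View pics/p3scene.png

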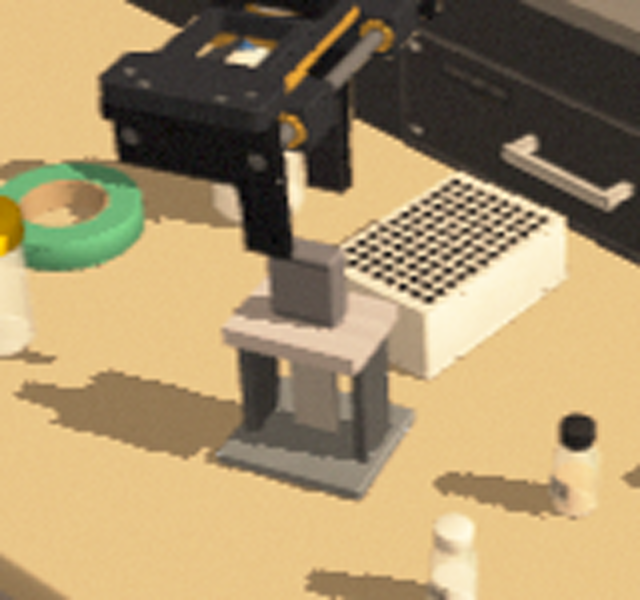

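The open fingers straddle the handle: near finger at (265,230), far finger at (330,160), handle at (308,285). I descend and grip.

```bash
python3 -m creep '[[0.6,-1,-2,-20,0],[0.6,-1,-2,-40,0],[0.6,-1,-2,-51,0],[0.6,-1,-2,-51,0],[0.1,-1,-2,-51,0],[0,-1,-2,-51,0],[0,-1,-2,-51,0],[0,-1,-2,-51,0]]'
python3 -m creep '[[0,0,0,0,0],[0,0,0,0,0],[0,0,0,5,0],[0,0,0,15,0],[0,0,0,30,0],[0,0,0,50,0],[0,0,0,70,0],[0,0,0,90,0]]'
```

```text
time_s: 7.95
tcp_pos: [0.5462, 0.2691, 0.1061]
ee_rot: [[0.003, -0.954, -0.301], [-0.01, -0.301, 0.954], [-1.0, 0.0, -0.011]]
wrist_force: [0.2, 0.3, -0.0]
gripper_width: 0.319
time_s: 8.75
tcp_pos: [0.546, 0.2689, 0.1975]
ee_rot: [[0.003, -0.954, -0.301], [-0.011, -0.301, 0.954], [-1.0, 0.001, -0.011]]
wrist_force: [0.4, -0.4, -2.0]
gripper_width: 0.182
```

```bash
python3 - <<'E'
from h import *
np.set_printoptions(precision=4,suppress=True)
yaw=np.radians(2.3); ex=np.array([np.cos(yaw),np.sin(yaw)]); ey=np.array([-ex[1],ex[0]]); o=np.array([.50,-.0275])
for n in('top','scene'):
    c=capture(n); cv2.imwrite(f'pics/p4{n}.png',c['image'])
    # rectify: plane z=.095 onto a grid 0.25 mm, in stand axes
    K=np.array(c['mtx']);R=np.array(c['attitude']);e=np.array(c['eye'])
    xs=np.arange(-.035,.035,.0002); ys=np.arange(-.055,.055,.0004)
    X,Y=np.meshgrid(xs,ys,indexing='ij'); 
    g=o+X[...,None]*ex+Y[...,None]*ey; W=np.concatenate([g,np.full(X.shape+(1,),.095)],-1)
    q=(W-e)@R; u=K[0,2]+K[0,0]*q[...,0]/-q[...,2]; v=K[1,2]-K[1,1]*q[...,1]/-q[...,2]
    im=cv2.remap(c['image'],u.astype(np.float32),v.astype(np.float32),cv2.INTER_CUBIC)
    cv2.imwrite(f'pics/r4{n}.png',cv2.resize(im[::-1,::-1],(660,420)))
    print(n)
    for a,b in((-.03,-.01),(-.01,.01),(.01,.03)):
        p=im.mean(2)[:,(ys>a)&(ys<b)].mean(1)
        print([(round(1e3*xs[i],1),int(p[i])) for i in range(60,350,5)])
    for t in('rear_edge','press_bar'):
        for m in mark_of(c,t)[:1]: print(t,m['confidence'],w(c,m['centre'],.095 if t=='rear_edge' else .099))
E
```

```text
top
[(np.float64(-23.0), 93), (np.float64(-22.0), 133), (np.float64(-21.0), 172), (np.float64(-20.0), 202), (np.float64(-19.0), 205), (np.float64(-18.0), 205), (np.float64(-17.0), 203), (np.float64(-16.0), 203), (np.float64(-15.0), 205), (np.float64(-14.0), 205), (np.float64(-13.0), 204), (np.float64(-12.0), 201), (np.float64(-11.0), 200), (np.float64(-10.0), 201), (np.float64(-9.0), 202), (np.float64(-8.0), 202), (np.float64(-7.0), 201), (np.float64(-6.0), 200), (np.float64(-5.0), 199), (np.float64(-4.0), 200), (np.float64(-3.0), 209), (np.float64(-2.0), 215), (np.float64(-1.0), 209), (np.float64(-0.0), 187), (np.float64(1.0), 159), (np.float64(2.0), 127), (np.float64(3.0), 110), (np.float64(4.0), 97), (np.float64(5.0), 95), (np.float64(6.0), 97), (np.float64(7.0), 103), (np.float64(8.0), 108), (np.float64(9.0), 117), (np.float64(10.0), 137), (np.float64(11.0), 166), (np.float64(12.0), 196), (np.float64(13.0), 220), (np.float64(14.0), 233), (np.float64(15.0), 218), (np.float64(16.0), 186), (np.float64(17.0), 134), (np.float64(18.0), 93), (np.float64(19.0), 64), (np.float64(20.0), 62
[... 7026 characters left out ...]
 (np.float64(10.0), 140), (np.float64(11.0), 150), (np.float64(12.0), 170), (np.float64(13.0), 190), (np.float64(14.0), 200), (np.float64(15.0), 202), (np.float64(16.0), 199), (np.float64(17.0), 194), (np.float64(18.0), 189), (np.float64(19.0), 187), (np.float64(20.0), 187), (np.float64(21.0), 187), (np.float64(22.0), 186), (np.float64(23.0), 184), (np.float64(24.0), 179), (np.float64(25.0), 167), (np.float64(26.0), 145), (np.float64(27.0), 117), (np.float64(28.0), 92), (np.float64(29.0), 76), (np.float64(30.0), 70), (np.float64(31.0), 68), (np.float64(32.0), 66), (np.float64(33.0), 66), (np.float64(34.0), 66)]
rear_edge 0.57 [ 0.5113 -0.0168  0.095 ]
press_bar 0.55 [ 0.4905 -0.0231  0.099 ]
```

View pics/p4scene.png

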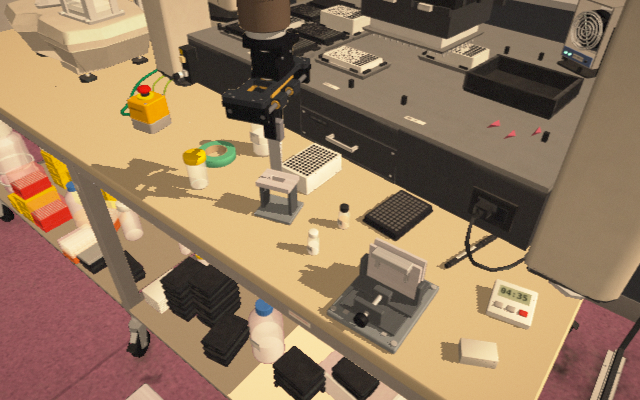

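View pics/r4top.png

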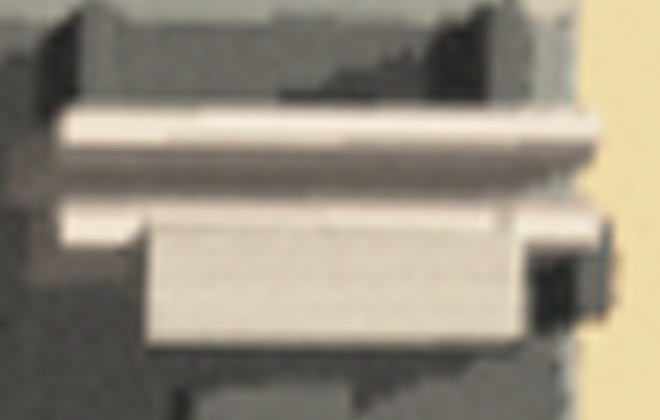

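View pics/r4scene.png

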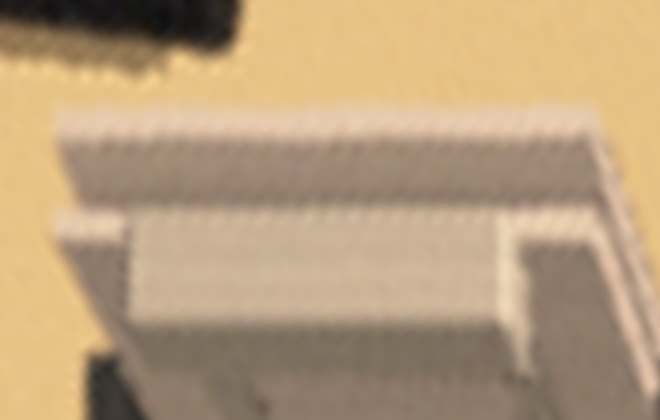

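Top view, rectified: the gap edges are at 1.2 and 11 mm. Scene view: 0.5 and 11.8 mm. Both give a gap centre near +6.1 mm, which is world (0.506, -0.027). The blade hangs straight in the gripper, its tip above the holder at about (278,172) in the scene picture. I transfer now.

```bash
python3 -m creep '[[0,0,-20,20,0],[0,-5,-60,25,-0.05],[0,-10,-105,25,-0.1],[0,-18,-150,25,-0.15],[0,-25,-195,25,-0.2],[0,-32,-240,25,-0.26],[0,-40,-275,25,-0.26],[0,-40,-296,22,-0.26]]'
python3 -m creep '[[0,0,0,0,0],[0,0,0,0,0],[0,0,0,0,0],[0,0,0,0,0],[0,0,0,0,0],[0,0,0,0,0],[0,0,0,0,0],[0,0,0,0,0]]'
python3 - <<'E'
from h import *
for n in('scene',):
    c=capture(n); a=c['image']
    s=a[180:330,310:470]
    cv2.imwrite(f'pics/p5{n}.png',cv2.resize(s,None,fx=4,fy=4,interpolation=cv2.INTER_CUBIC))
    P=cloud(c); 
for i in range(4):
    s=sense();print(s['tcp_pos'],s['wrist_force'],s['gripper_width']);capture('scene')
E
```

```text
time_s: 9.85
tcp_pos: [0.5036, -0.0298, 0.2159]
ee_rot: [[-0.005, -0.999, -0.043], [-0.012, -0.043, 0.999], [-1.0, 0.005, -0.012]]
wrist_force: [0.6, 0.0, -0.8]
gripper_width: 0.18
time_s: 10.65
tcp_pos: [0.5036, -0.0296, 0.216]
ee_rot: [[-0.005, -0.999, -0.043], [-0.012, -0.043, 0.999], [-1.0, 0.005, -0.012]]
wrist_force: [0.1, 0.3, -1.0]
gripper_width: 0.18
[ 0.50360952 -0.02970405  0.21598277] [ 0.08547471 -0.69538674 -0.79021908] 0.180647520805559
[ 0.50358267 -0.02976059  0.21594404] [-1.00603705 -0.20089362 -0.19976467] 0.17893408289027127
[ 0.50360807 -0.02979372  0.21597901] [ 0.84570884  0.59648809 -0.736323  ] 0.18392592594461335
[ 0.50359557 -0.02980812  0.21597995] [-0.13239435 -0.14872217 -0.38039609] 0.18097674284997217
```

View pics/p5scene.png

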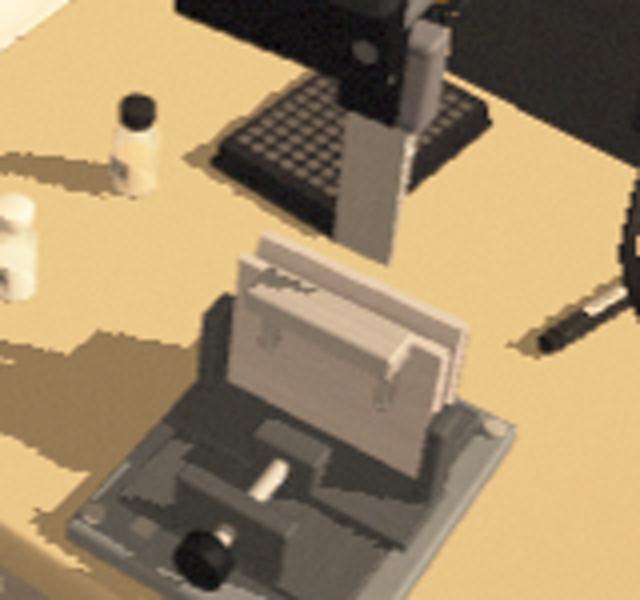

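The blade hangs upright in the gripper, tip at crop (362,250), above the plates whose gap is near (350,290). I shift +3 mm in x and lower into the mouth.

```bash
python3 -m creep '[[0,2,1,-2,0],[0,3,2,-10,0],[0,3,2,-18,0],[0,3,2,-25,0],[0,3,2,-30,0],[0,3,2,-35,0],[0,3,2,-38,0],[0,3,2,-40,0]]'
python3 - <<'E'
from h import *
for n in('scene',):
    c=capture(n); a=c['image']
    s=a[180:330,310:470]
    cv2.imwrite(f'pics/p6{n}.png',cv2.resize(s,None,fx=4,fy=4,interpolation=cv2.INTER_CUBIC))
F=[]
for i in range(4):
    F.append(sense()['wrist_force']);capture('scene')
print(sense()['tcp_pos'],np.mean(F,0))
E
```

```text
time_s: 11.7
tcp_pos: [0.5065, -0.0279, 0.1757]
ee_rot: [[-0.005, -0.999, -0.043], [-0.012, -0.043, 0.999], [-1.0, 0.006, -0.012]]
wrist_force: [0.2, -0.2, -1.1]
gripper_width: 0.18
[ 0.50677515 -0.02781665  0.17623278] [ 0.108944   -0.04148186 -0.53326047]
```

View pics/p6scene.png

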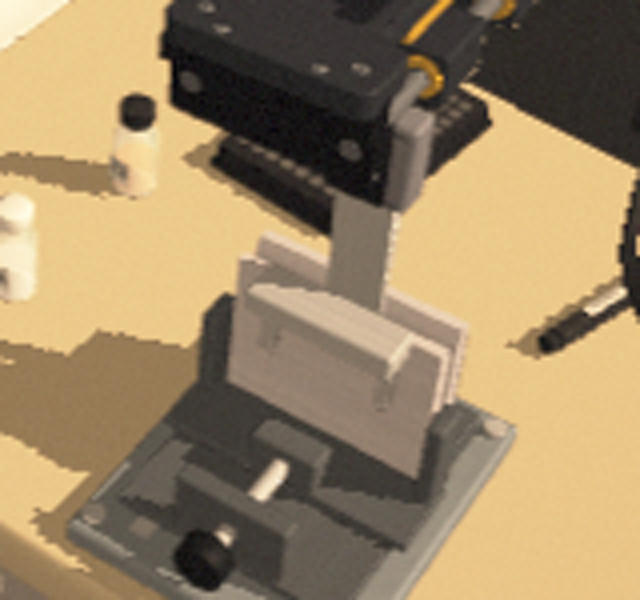

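The blade entered between the plates at crop (355,300), with no contact force yet. I creep down while watching the force.

```bash
python3 -m creep '[[0,0,0,-2,0],[0,0,0,-4,0],[0,0,0,-5,0],[0,0,0,-6,0],[0,0,0,-7,0],[0,0,0,-8,0],[0,0,0,-9,0],[0,0,0,-10,0]]' | grep -v rot
python3 -m creep '[[0,0,0,-0.5,0],[0,0,0,-1,0],[0,0,0,-1.5,0],[0,0,0,-2,0],[0,0,0,-2.5,0],[0,0,0,-3,0],[0,0,0,-3.5,0],[0,0,0,-4,0]]' | grep -v rot
```

```text
time_s: 12.75
tcp_pos: [0.5068, -0.0278, 0.1662]
wrist_force: [-0.2, -0.5, -0.7]
gripper_width: 0.183
time_s: 13.55
tcp_pos: [0.5068, -0.0278, 0.1621]
wrist_force: [0.3, 0.2, -1.5]
gripper_width: 0.18
```

```bash
cat > f.py <<'E'
from h import *
F=[];T=[]
for i in range(5):
    s=sense();F.append(s['wrist_force']);T.append(s['tcp_pos']);capture('scene')
print('mean',np.round(np.mean(T,0),5),np.round(np.mean(F,0),2))
E
python3 -m creep '[[0,0,0,-0.5,0],[0,0,0,-1,0],[0,0,0,-1.5,0],[0,0,0,-2,0],[0,0,0,-2.5,0],[0,0,0,-3,0],[0,0,0,-3.5,0],[0,0,0,-4,0]]' | grep -v rot;python3 f.py
```

```text
time_s: 14.35
tcp_pos: [0.5068, -0.0278, 0.1581]
wrist_force: [0.3, 0.1, -0.3]
gripper_width: 0.182
mean [ 0.50676 -0.02783  0.15806] [-0.1  -0.44 -0.87]
```

```bash

python3 -m creep '[[0,0,0,-0.5,0],[0,0,0,-1,0],[0,0,0,-1.5,0],[0,0,0,-2,0],[0,0,0,-2.5,0],[0,0,0,-3,0],[0,0,0,-3,0],[0,0,0,-3,0]]' | grep -v rot;python3 f.py
```

```text
time_s: 15.4
tcp_pos: [0.5068, -0.0278, 0.1551]
wrist_force: [0.4, -0.0, -1.5]
gripper_width: 0.187
mean [ 0.50682 -0.02781  0.15515] [ 0.03  0.04 -0.78]
```

```bash

python3 -m creep '[[0,0,0,-0.5,0],[0,0,0,-1,0],[0,0,0,-1.5,0],[0,0,0,-2,0],[0,0,0,-2.5,0],[0,0,0,-3,0],[0,0,0,-3,0],[0,0,0,-3,0]]' | grep -v rot;python3 f.py
```

```text
time_s: 16.45
tcp_pos: [0.5068, -0.0278, 0.1521]
wrist_force: [-0.1, 0.1, -0.5]
gripper_width: 0.177
mean [ 0.50684 -0.02781  0.15218] [-0.4  -0.06 -1.06]
```

```bash

python3 -m creep '[[0,0,0,-0.5,0],[0,0,0,-1,0],[0,0,0,-1.5,0],[0,0,0,-2,0],[0,0,0,-2.5,0],[0,0,0,-3,0],[0,0,0,-3,0],[0,0,0,-3,0]]' | grep -v rot;python3 f.py
```

```text
time_s: 17.5
tcp_pos: [0.5069, -0.0278, 0.1492]
wrist_force: [-0.3, -0.8, -0.7]
gripper_width: 0.178
mean [ 0.50686 -0.02781  0.14921] [-0.05 -0.2  -1.09]
```

```bash

python3 -m creep '[[0,0,0,-0.5,0],[0,0,0,-1,0],[0,0,0,-1.5,0],[0,0,0,-2,0],[0,0,0,-2.5,0],[0,0,0,-3,0],[0,0,0,-3,0],[0,0,0,-3,0]]' | grep -v rot;python3 f.py
```

```text
time_s: 18.55
tcp_pos: [0.5068, -0.0278, 0.1462]
wrist_force: [-0.6, 0.2, -0.9]
gripper_width: 0.184
mean [ 0.50677 -0.02782  0.14618] [-0.6  -0.24 -1.45]
```

```bash

python3 -m creep '[[0,0,0,-0.5,0],[0,0,0,-1,0],[0,0,0,-1.5,0],[0,0,0,-2,0],[0,0,0,-2.5,0],[0,0,0,-3,0],[0,0,0,-3,0],[0,0,0,-3,0]]' | grep -v rot;python3 f.py
python3 - <<'E'
from h import *
c=capture('scene'); a=c['image'][180:330,310:470]
cv2.imwrite('pics/p7.png',cv2.resize(a,None,fx=4,fy=4,interpolation=cv2.INTER_CUBIC))
E
```

```text
time_s: 19.6
tcp_pos: [0.5072, -0.0278, 0.1435]
wrist_force: [-0.4, -0.5, 1.4]
gripper_width: 0.182
mean [ 0.50715 -0.0278   0.14351] [-0.12 -0.48  2.07]
```

View pics/p7.png

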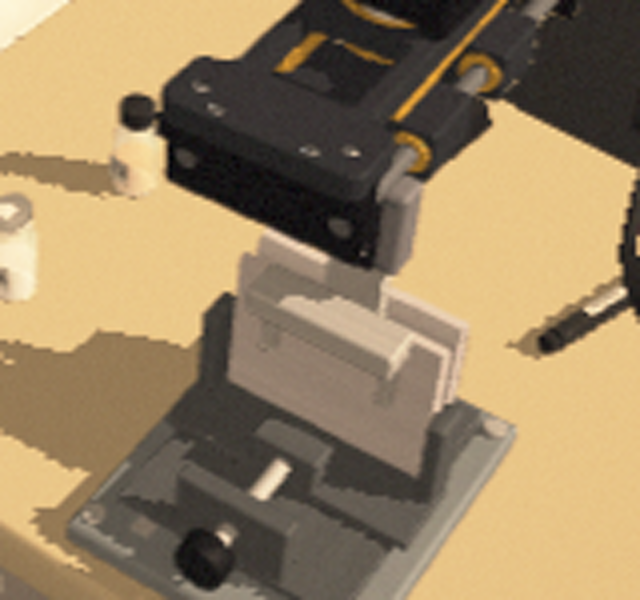

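Contact: the upward force went from about -1.2 to +2.1 N, i.e. roughly 3.3 N on the plates. The picture shows the blade well inside the gap at (365,280). I add a bit more.

```bash

python3 -m creep '[[0,0,0,-0.2,0],[0,0,0,-0.4,0],[0,0,0,-0.6,0],[0,0,0,-0.6,0],[0,0,0,-0.6,0],[0,0,0,-0.6,0],[0,0,0,-0.6,0],[0,0,0,-0.6,0]]' ;python3 f.py
```

```text
time_s: 20.7
tcp_pos: [0.5073, -0.0278, 0.143]
ee_rot: [[-0.003, -0.999, -0.043], [-0.012, -0.043, 0.999], [-1.0, 0.004, -0.012]]
wrist_force: [-1.3, -0.3, 5.2]
gripper_width: 0.181
mean [ 0.50725 -0.02779  0.14295] [-0.78 -0.36  4.87]
```

```bash
python3 f.py; python3 - <<'E'
from h import *
c=capture('scene'); cv2.imwrite('pics/p8.png',c['image'])
for m in mark_of(c,'vial_a')[:2]: print(m['confidence'],w(c,m['centre'],0.0))
print(finish_job())
E
```

```text
mean [ 0.50726 -0.02777  0.14293] [-0.86 -0.18  4.65]
0.8 [0.59702522 0.14083383 0.        ]
0.58 [0.50203134 0.14180556 0.        ]
the job is handed in; nothing more can be done
None
```

View pics/p8.png

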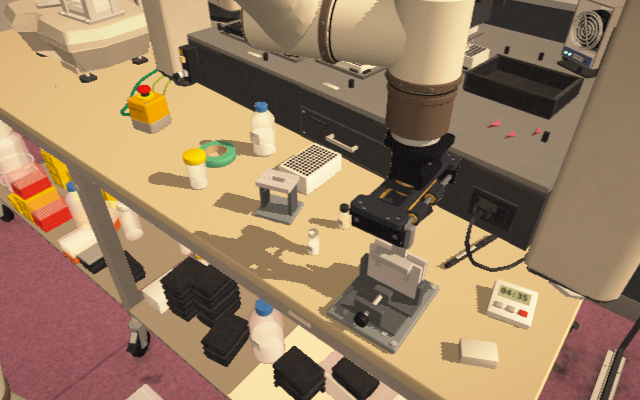

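I pressed the front plate home, took the blade from its holder and slid it into the gap until it dragged. I handed the job in at about 21 s, still gripping the blade; no verdict came back.

- **Front plate:** the bar top measured 0.106 m before the press and 0.099 m after, which is the height given for fully home. The press drifted a few millimetres in +x and moved the sled about 4 mm. I measured the gap centre again before inserting.
- **Blade depth and push:** the tip is at about 0.047 m by arm position, roughly 48 mm below the plate tops. The wrist force on the last check was +4.7 N up against about -1.1 N hanging free. That is just under 6 N of push and was steady over the last readings, falling from 4.9 to 4.7 N.
- **Grip and tilt:** the jaws stand at 15.8 mm on the 16 mm handle, and the tool is tilted less than 1°.
- **Not confirmed:** I could not read the force on each plate separately. Drag on both is inferred from the wrist force, which had a small sideways part of -0.9 N.
- **Vials:** both are standing at their starting pixels in the last picture, about (313,242) and (344,216). The gripper partly hides the black-capped one. The network's marks for them, taken at bench height, put them about 11–17 mm from the first readings. Those first readings came from depth on the vial tops, so I trusted the picture.

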